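Refit the drive collar, washer and snap cap on a centrifuge spindle

ROBOT

A 6-joint arm with a two-finger parallel gripper is mounted at the origin on the work surface. World frame = base frame: x ahead of the robot, y to its left, z up, the work surface at z = 0. Lengths are in m, angles in rad, forces in N, time in s.
With the tool pointing down it reaches from about 0.275 to 0.825 m from the base axis. Payload 4.9 kg.
Tool frame: the origin (TCP) lies midway between the tips of the shut fingers; the grasp point (between the pads) lies 19 mm behind it (grip_point_offset is the distance from the TCP to the grasp point, in m); z points along the fingers, y is the line along which they close (so a half turn about z gives the same grasp; the last joint's range is limited). The gripper opens to 85 mm and grips with 20 to 120 N. Pads are 22 mm wide; open, the fingers measure 114 mm over their backs; the gripper's body (76 mm by 85 mm) begins 54 mm behind the grasp point. The pads swing forward as they close: fully open they stand 13 mm farther back than shut.
Start: joints at [1.053, 0.326, -0.193, 1.052, 0, 1.437], TCP at [0.206, 0.51, 0.231] pointing down, gripper open.
Joint ranges: [-2.65, 2.65], [-0.97, 1.79], [-1.3, 1.35], [-1.93, 2.1], [-1.47, 1.37], [-3.14, 3.14]. Speed limits (rad/s): [2.57, 2.57, 3.14, 3.14, 3.14, 3.14].

INTERFACE

Orientations are given as a rotation vector (axis times angle).
In Python, from cell import * gives the robot as it stands. Calls block until the motion is done:
- movep(position, orientation): joint-space move of the TCP to a pose.
- move_l(position, velocity=0.15, rot=None, until_force=None): straight line of the TCP; rot=None keeps the orientation; velocity is the mean speed in m/s. With until_force (N) it stops when the force on the tool has changed by that much, and returns True; else False.
- set_joints(angles): joint-space move.
- let_go() and grab(newtons=None): open the fingers fully, or close them until they stop; newtons is the grip in N (None keeps the last).
- sleep(seconds).
- ik(position, orientation): joint angles nearest the present ones, or None.
- get_state(): the state.
- grab_frame(name): name is "scene" or "top" or "wrist"; returns a dict with "img" (420x560x3 uint8, red, green, blue), "fx", "fy", "cx", "cy" (pixels), "k1" (the pictures are not rectified: a ray, as slopes to the right and down, at radius r is drawn at 1 + k1 r^2 times it, then the intrinsics apply), "cam_to_world" (4x4, takes a point from camera to world coordinates); the wrist camera has in their place "T_tool_cam" (4x4, takes a point from camera to tool coordinates, whose origin is the TCP and whose axes are the flange's). Camera axes: x right, y down, z forward; pixel columns grow to the right and rows downward; lengths in m; the calibration is good to about 2 mm. A picture is of the moment at which its call begins: read the wrist's pose just before it. There is no depth.
A pose or a line that the arm cannot do raises MotionError and nothing moves.
- sign_off(): hands the job in; it is judged then, once.
Trained networks look in the newest picture that a camera, given by its name, has taken for a name from the list of things; names that differ only in an ending like _2 or _b are one class to them, and where a whole thing is asked for, a point or a joint stands for the part that bears it (a point fixed in the world has none). Each returns a list of dicts, best first, with "score" (0 to 1); they miss things now and then, are a little off and sometimes report something else, mostly with a low value. They report only what shows in the picture. A call takes as long as a camera call. They do not tell look-alikes from the thing itself.
- spot_in(camera, name): "centre" ([column, row] in pixels, amid what is visible of it).
- silhouettes(camera, name): "mask" (420x560 bool, what is visible of it) and "centre" ([column, row] in pixels, amid what is visible of it).
- tip_of(camera, name): "centre" ([column, row] in pixels: a listed point, or the origin of a listed thing).
The state is a dict: "clock": time; "q": joint angles; "joint_velocities": joint speeds; "tau": joint torques, N m; "position": TCP position; "eef_rot": TCP orientation; "contact_force": force on the tool from outside, world axes, zero at the start; "wrist_torque": the same for the moment, N m; "finger_gap": opening from 0.0 (shut) to 1.0 (fully open); "grasp_force": force on a finger pad.
Only numpy, scipy, OpenCV 4.12 (cv2) and the standard library are available. Lean on these libraries where they do the work, as an engineer would, in place of code of your own. Each camera call takes 0.05 s, during which the arm holds its last target. There are 200 camera calls.

TASK

Refit the clamping stack on the open centrifuge's spindle: slide on the collar with the four dogs and let its dogs drop fully into the slots of the rotor hub, then lay the large-bore flat washer on it, and last press the knurled cap on until it snaps home against the washer. The drive hangs on soft rubber mounts, so feel your way and never push the spindle down by as much as 12 mm. Leave the plain sleeve and the small washer lying where they are.

Things in the scene. Friction and masses are not known exactly. Their poses are not given: they have to be found in the camera images.
- centrifuge: white benchtop centrifuge, fixed, 280 x 230 x 150 mm high, with an open round bowl 190 mm across. Origin on the bench under the bowl's axis; its -x points to its front panel, +x to the raised lid, 130 mm from the axis, leaning back, up to 420 mm high. The rotor in the bowl (150 mm across) lies at least 17 mm below the seat point; only the hub and spindle rise from it
- seat (a point): on the vertical spindle axis, level with the top face of the rotor hub (38 mm across), where the collar's shoulder sits; z up, x and y follow the housing. The hub face has 4 radial slots, 8.5 mm wide, 6 mm deep, 90 degrees apart. The brake holds the rotor (slips at 0.25 N m) at an angle that is not measured and differs each time: see the slots, or turn the collar under light load
- nose (a point): tip of the spindle, 44 mm above the seat. The spindle is 16 mm in diameter to 25 mm above the seat, then a tapered 11 mm nose; 2 spring balls stick out of it, 35 mm above the seat, to 16 mm across. Spindle, hub and rotor ride on rubber mounts: they sink 1 mm per 2 N of downward push and spring back, and both points sink with them. 12 mm (24 N, the parts' weight included) is too much
- collar: steel drive collar: ring of 38 mm outer diameter, 18 mm bore, 22 mm high, with four dogs (radial teeth 6 mm wide, 5 mm deep) under it at 90 degrees, along its own +-x and +-y. Origin in the centre of the ring's underside (the shoulder, from which the dogs project down), z up along the bore; it stands on its dogs
- washer: flat steel washer, 36 mm outer diameter, 18 mm bore, 5 mm thick, lying flat. Origin in the centre of its underside
- cap: knurled aluminium snap cap (the retainer), 42 mm diameter, 28 mm high, blind bore in its underside with a conical mouth; it stands bore down. Origin in the centre of its underside. Pressed over the spindle's nose it stops on the two balls about 8 mm short of home, needs roughly 13 to 16 N to snap past them and is then held down on the washer by them
- plain_sleeve: bystander: steel sleeve of the collar's size (38 mm outer, 18 mm bore, 22 mm high) without dogs. Origin in the centre of its underside
- small_washer: bystander: steel washer 30 mm outer diameter, 10 mm bore, 5 mm thick. Origin in the centre of its underside
- mat: black rubber mat, 300 x 400 x 3 mm, fixed, on which collar, washer, cap, sleeve and small washer lie. Origin in the centre of its underside
There are look-alikes about, which are no part of the job. Leave any brown or orange look-alike of the cap alone. Leave any blue or yellow look-alike of the collar alone.

How it is judged:
On the way, in this order (a step that is already met when the one before it is completed fails the run):
1. the collar's dogs have dropped into the hub's slots and its shoulder sits on the hub (horizontal distance between collar and seat below 0.003 m and z of collar in the frame of seat between -0.002 and 0.0015 m), for 0.1 s.
2. the washer lies flat on the seated collar (z of collar in the frame of seat below 0.0015 m and horizontal distance between washer and seat below 0.003 m and z of washer in the frame of seat between 0.02 and 0.0235 m), for 0.1 s.
At the end, for the whole second after the job is handed in: Collar, washer and cap lie within 3 mm of the spindle axis; the collar's shoulder is on the hub face (within 1.5 mm), the washer on the collar (22 mm above the hub face, at most 1.5 mm high) and the cap home on the washer (27 mm above it, at most 2 mm high), upright, at rest (all of step 2 and horizontal distance between each of collar, cap and seat below 0.003 m and z of collar in the frame of seat above -0.002 m and z of cap in the frame of seat between 0.025 and 0.029 m and angle between cap's own z axis and vertical below 0.08 rad and linear speed of cap below 0.02 m/s); the robot touches nothing.
It fails at once if the spindle is pushed down 12 mm or more (24 N) on its rubber mounts (distance of seat from where it was at the start of the episode above 0.012 m).
It fails at once if the plain sleeve or the small washer is moved by more than 20 mm (distance of any of plain_sleeve, small_washer from where it was at the start of the episode above 0.02 m).
It also fails if it takes over 72 s, if anything falls off the work surface, if the arm or the gripper's body presses on something with over 40 N, if the wrist force passes 120 N, or if a joint passes its speed limit or range.

## Working session

There is one attempt and no reset: what is moved stays moved. The work goes in short steps, each a Python script; the robot and the scene stay as the last script left them, time stands still between calls to the robot, and variables do not carry over. Pictures are saved under pics/ and viewed, at most 10 in all, crops included, and the job is handed in when it is done.

```bash
ls; mkdir -p pics; cat > h.py <<'E'
from cell import *
import numpy as np, cv2
from scipy.spatial.transform import Rotation as R
def cam(f,st=None):
    if 'cam_to_world' in f: return np.array(f['cam_to_world'])
    T=np.eye(4);T[:3,:3]=R.from_rotvec(st['eef_rot']).as_matrix();T[:3,3]=st['position']
    return T@np.array(f['T_tool_cam'])
def ray(f,T,px):
    d=np.array([(px[0]-f['cx'])/f['fx'],(px[1]-f['cy'])/f['fy']]);u=d.copy()
    for _ in range(20): u=d/(1+f['k1']*(u@u))
    v=T[:3,:3]@np.r_[u,1]; return T[:3,3],v/np.linalg.norm(v)
def onz(f,T,px,z):
    o,v=ray(f,T,px); return o+v*(z-o[2])/v[2]
def tri(rays):
    A=sum(np.eye(3)-np.outer(v,v) for o,v in rays);b=sum((np.eye(3)-np.outer(v,v))@o for o,v in rays)
    return np.linalg.solve(A,b)
def proj(f,T,p):
    c=np.linalg.inv(T)@np.r_[p,1];u=c[:2]/c[2];u=u*(1+f['k1']*(u@u));return np.array([u[0]*f['fx']+f['cx'],u[1]*f['fy']+f['cy']])
def snap(n):
    st=get_state();f=grab_frame(n);return f,cam(f,st)
def save(f,name): cv2.imwrite('pics/'+name,f['img'][:,:,::-1])
E
python3 - <<'E'
from h import *
np.set_printoptions(precision=4,suppress=True)
F={}
for n in ['scene','top']:
    f,T=snap(n);F[n]=f;print(n,T[:3,3],f['fx'],f['k1'])
    for k in ['collar','washer','cap','plain_sleeve','small_washer','seat','nose','centrifuge']:
        for r in tip_of(n,k)[:4]:
            print(k,np.round(r['centre'],1),round(r['score'],2),onz(f,T,r['centre'],.003 if k not in('seat','nose') else .1))
    save(f,n+'0.png')
print(get_state())
E
```

```text
pics
scene [ 1.0214 -0.1806  0.688 ] 422.08937021896804 -0.02700719058940403
collar [192.9 267.2] 0.82 [ 0.4533 -0.2674  0.003 ]
collar [143.4 227.4] 0.76 [ 0.3148 -0.3715  0.003 ]
collar [173.  221.3] 0.5 [ 0.3099 -0.3054  0.003 ]
washer [191.8 320.9] 0.72 [ 0.5793 -0.2759  0.003 ]
cap [309.2 228.9] 0.92 [ 0.401  -0.0083  0.003 ]
cap [238.7 211.4] 0.75 [ 0.311  -0.1545  0.003 ]
cap [254.2 260. ] 0.74 [ 0.4619 -0.1413  0.003 ]
plain_sleeve [126.2 297. ] 0.76 [ 0.4992 -0.3987  0.003 ]
small_washer [426.4 229.2] 0.45 [0.4589 0.2445 0.003 ]
seat [420.5 243.8] 0.93 [0.5702 0.1577 0.1   ]
nose [426.2 230.7] 0.62 [0.5421 0.1823 0.1   ]
nose [197.  319.3] 0.58 [ 0.6407 -0.2542  0.1   ]
nose [197.9 296. ] 0.5 [ 0.5966 -0.2501  0.1   ]
centrifuge [407.2 289.2] 0.73 [0.5989 0.1385 0.003 ]
top [ 0.2747 -0.0798  0.9908] 450.8668861624928 -0.06517652122051706
collar [383.  298.1] 0.58 [ 0.3109 -0.2999  0.003 ]
collar [416.3 303.7] 0.57 [ 0.3008 -0.3724  0.003 ]
washer [368.3 179.2] 0.51 [ 0.5779 -0.2703  0.003 ]
cap [313.8 295.5] 0.9 [ 0.3121 -0.1499  0.003 ]
cap [249.  247.8] 0.75 [ 0.4113 -0.00
[... 163 characters left out ...]
488  0.003 ]
seat [177.7 150.2] 0.73 [0.5987 0.1472 0.1   ]
nose [172.6 138.7] 0.97 [0.6241 0.1603 0.1   ]
nose [369.3 230.2] 0.48 [ 0.4412 -0.2525  0.1   ]
centrifuge [187.4 164.4] 0.9 [0.6    0.1464 0.003 ]
{'clock': 0.9, 'q': array([ 1.0528,  0.3262, -0.1926,  1.052 , -0.    ,  1.4366]), 'joint_velocities': array([-0.0001, -0.0003, -0.0007, -0.0004,  0.0014, -0.0011]), 'tau': array([  0.0001, -44.3317,  26.2759,   0.001 ,  -0.0001,  -0.    ]), 'position': array([0.2059, 0.51  , 0.2313]), 'eef_rot': array([ 0.5991,  3.0839, -0.    ]), 'contact_force': array([-0.664 , -0.2342, -0.5524]), 'wrist_torque': array([ 0.0069,  0.03  , -0.0033]), 'grasp_force': 0.0, 'finger_gap': 1.000577957289723}
```

```bash
ls -la . pics
```

```text
.:
total 16
drwxr-xr-x  3 agent agent 4096 Nov 30 21:04 .
drwxr-xr-x 23 root  root  4096 Nov 30 21:04 ..
-rw-r--r--  1 agent agent  997 Nov 30 21:04 h.py
drwxr-xr-x  2 agent agent 4096 Nov 30 21:04 pics

pics:
total 716
drwxr-xr-x 2 agent agent   4096 Nov 30 21:04 .
drwxr-xr-x 3 agent agent   4096 Nov 30 21:04 ..
-rw-r--r-- 1 agent agent 415418 Nov 30 21:04 scene0.png
-rw-r--r-- 1 agent agent 307035 Nov 30 21:04 top0.png
```

View pics/scene0.png

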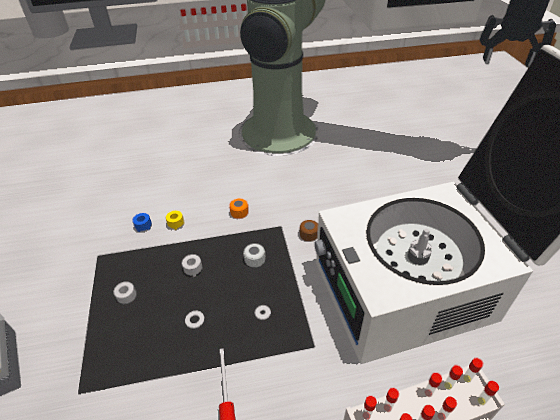

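View pics/top0.png

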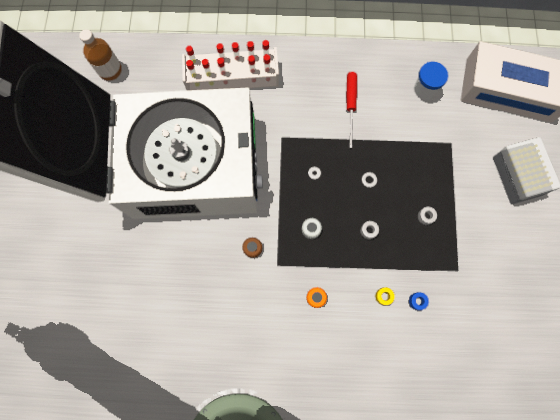

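The silver collar candidate is at scene px (192,265), the sleeve at (125,292), the cap at (254,254), the washer at (195,319), the small washer at (262,312), and the spindle at (422,243). I'll go via a retracted point, past the lid, and look at the spindle with the wrist camera, then at the collar.

```bash
cat >> h.py <<'E'
def down(yaw): return (R.from_euler('z',yaw)*R.from_euler('x',np.pi)).as_rotvec()
np.set_printoptions(precision=4,suppress=True)
E
python3 - <<'E'
from h import *
fs,Ts=snap('scene');ft,Tt=snap('top')
for k,a,b in [('seat',(420.5,243.8),(177.7,150.2)),('nose',(426.2,230.7),(172.6,138.7)),('capall',(254.2,260),(309.7,228)),('washer',(191.8,320.9),(368.3,179.2))]:
    print(k,tri([ray(fs,Ts,a),ray(ft,Tt,b)]))
p=tri([ray(fs,Ts,(420.5,243.8)),ray(ft,Tt,(177.7,150.2))])
st=get_state();print(R.from_rotvec(st['eef_rot']).as_euler('ZYX'))
movep([0.28,0.2,0.32],down(np.arctan2(.2,.28)))
print(get_state()['q'],get_state()['clock'])
for i,y in enumerate([0,np.pi/2]):
    q=ik([p[0],p[1],0.29],down(y));print(q)
    movep([p[0],p[1],0.29],down(y))
    f,T=snap('wrist');save(f,f'w_spin{i}.png');st=get_state();print(st['clock'],st['position'],st['q'][5]);
    if i==0: print(f['T_tool_cam'],f['fx'])
    for k in ['seat','nose']:
        for r in tip_of('wrist',k)[:2]:
            print(k,r['centre'],round(r['score'],2),onz(f,T,r['centre'],p[2] if k=='seat' else p[2]+.044))
E
```

```text
seat [0.5898 0.1418 0.1255]
nose [0.5972 0.1413 0.1677]
capall [ 0.4603 -0.1398  0.0009]
washer [ 0.5785 -0.2734  0.001 ]
[2.7578 0.     3.1416]
[ 0.4052 -0.1201 -0.4714  1.2191  0.0002  2.9254] 2.3333
[ 0.1143  0.4058  0.0747  1.2397  0.     -3.0272]
7.2667 [0.5898 0.1419 0.2901] -3.0271952672953404
[[-0.0002 -0.9581 -0.2863  0.0736]
 [ 1.     -0.0002 -0.0002 -0.0006]
 [ 0.0001 -0.2863  0.9581 -0.1445]
 [ 0.      0.      0.      1.    ]] 378.2839990318217
seat [282.8, 180.0] 0.66 [0.5963 0.1393 0.1255]
nose [278.4, 193.0] 0.95 [0.5963 0.1429 0.1695]
[0.1143 0.4058 0.0747 1.2397 0.     1.6851]
11.3167 [0.5898 0.1418 0.29  ] 1.6850416140111957
seat [285.8, 186.2] 0.66 [0.5963 0.1431 0.1255]
nose [287.9, 185.6] 0.59 [0.597  0.1538 0.1695]
nose [284.3, 203.2] 0.58 [0.5944 0.1407 0.1695]
```

```bash
python3 - <<'E'
import cv2,numpy as np
a=[cv2.resize(cv2.imread(f'pics/w_spin{i}.png')[130:270,210:350],(400,400),interpolation=cv2.INTER_CUBIC) for i in (0,1)]
cv2.imwrite('pics/spincat.png',np.hstack(a))
E
```

```text
(no output)
```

View pics/spincat.png

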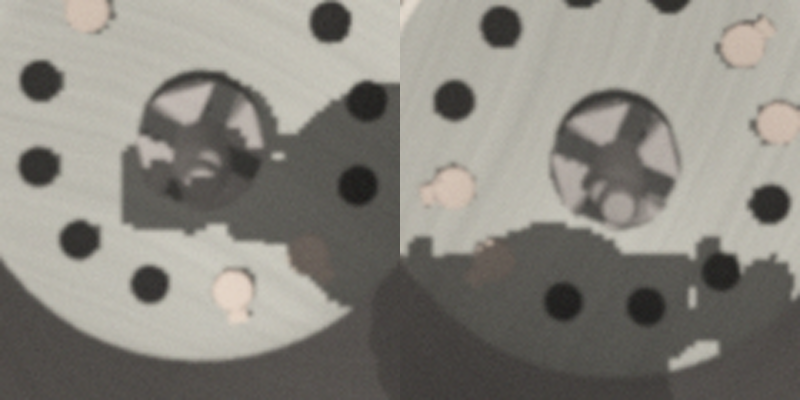

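The hub circle is centred near px (280,179) in the first view and (285,185) in the second. The nose tip is near (287,202) in the second. In view 2 the slots are turned about 20° clockwise from the image axes. Next I'll look closely at the collar, centring it with two crossed squeezes.

```bash
python3 - <<'E'
from h import *
f,T1=snap('wrist')
def pose(p,y):
    M=np.eye(4);M[:3,:3]=R.from_rotvec(down(y)).as_matrix();M[:3,3]=p;return M@np.array(f['T_tool_cam'])
T0=pose([.5898,.1419,.2901],0)
print('seat',tri([ray(f,T0,(280,179)),ray(f,T1,(285.2,185.3))]),'nose',tri([ray(f,T0,(278.4,193)),ray(f,T1,(286.5,202.6))]))
c=lambda u,v:(210+(u-400)*.35,130+v*.35)
for a,b in [((615,162),(635,110)),((615,162),(572,145))]:
    d=onz(f,T1,c(*b),.1255)-onz(f,T1,c(*a),.1255);print('slot dir deg',np.degrees(np.arctan2(d[1],d[0])))
movep([.4533,-.2674,.25],down(np.pi*1.0))
print(get_state()['clock'],get_state()['q'])
f,T=snap('wrist');save(f,'w_col.png')
for k in ['collar','plain_sleeve','washer','cap','small_washer']:
    for r in tip_of('wrist',k)[:3]: print(k,r['centre'],round(r['score'],2),onz(f,T,r['centre'],.008 if k=='collar' else .003))
E
```

```text
seat [0.5954 0.1408 0.1146] nose [0.5962 0.1414 0.1699]
slot dir deg 69.67362283332149
slot dir deg 157.94778972614753
13.4917 [-0.6726  0.2703 -0.2215  1.0789  0.0002 -0.6729]
collar [171.7, 19.2] 0.92 [ 0.3075 -0.3689  0.008 ]
collar [247.3, 25.5] 0.74 [ 0.3145 -0.2966  0.008 ]
collar [280.3, 175.3] 0.67 [ 0.4601 -0.265   0.008 ]
plain_sleeve [156.5, 206.9] 0.57 [ 0.4958 -0.3998  0.003 ]
washer [274.0, 277.5] 0.77 [ 0.58   -0.2721  0.003 ]
cap [395.9, 26.3] 0.76 [ 0.3129 -0.1528  0.003 ]
cap [398.3, 178.2] 0.69 [ 0.4639 -0.1393  0.003 ]
cap [519.0, 133.4] 0.67 [ 0.4141 -0.0108  0.003 ]
small_washer [382.8, 284.8] 0.72 [ 0.5901 -0.1457  0.003 ]
```

View pics/w_col.png

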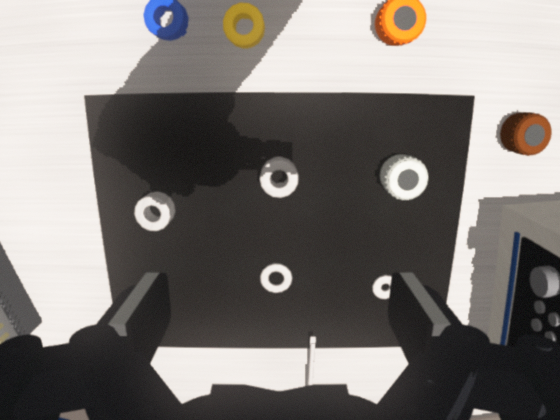

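The silver collar is at px (280,177), with the sleeve at left (154,211), washer at (276,278), small washer at (384,287) and cap at (404,178). I'll grasp the collar with crossed squeezes.

```bash
cat >> h.py <<'E'
def say(*a):
    s=get_state();print(*a,'t',round(s['clock'],2),'p',s['position'],'F',s['contact_force'],'gap',round(s['finger_gap'],3),'g',round(s['grasp_force'],1))
def pick(x,y,z,y1,y2,force,lift=.1):
    movep([x,y,z+.05],down(y1)); move_l([x,y,z],.15)
    grab(20);say('g1');let_go()
    movep([x,y,z],down(y2)); grab(force); say('g2')
    move_l([x,y,z+lift],.3); say('up')
E
python3 - <<'E'
from h import *
pick(.459,-.265,.008,np.pi,np.pi/2,60,.12)
E
```

```text
g1 t 15.57 p [ 0.4595 -0.2655  0.0089] F [-0.8475 -0.4204  6.4369] gap 0.426 g 19.9
g2 t 18.02 p [ 0.4592 -0.2651  0.0084] F [-0.8794  0.511   4.0436] gap 0.409 g 60.0
up t 18.57 p [ 0.4591 -0.265   0.1282] F [-0.5386  0.1616 -1.4541] gap 0.413 g 60.0
```

```bash
python3 - <<'E'
from h import *
move_l([.459,-.265,.22],.3)
movep([.596,.1413,.195],down(np.pi/2)); say('hover')
b=get_state()['contact_force']
for z in (.165,.150,.138,.126):
    h=move_l([.596,.1413,z],.05,until_force=3.0); say(z,h)
    if h: break
f,T=snap('scene'); cv2.imwrite('pics/s1.png',cv2.resize(f['img'][150:330,330:530,::-1],(800,720))[:600])
E
```

```text
hover t 20.62 p [0.5961 0.1401 0.1948] F [ 0.0048  0.8432 -0.8602] gap 0.417 g 60.1
0.165 False t 21.37 p [0.5961 0.1414 0.1651] F [-0.6185  0.5807 -0.921 ] gap 0.419 g 60.1
0.15 True t 21.61 p [0.5953 0.1413 0.1579] F [ 0.5    -0.8388 -1.5333] gap 0.413 g 60.1
```

View pics/s1.png

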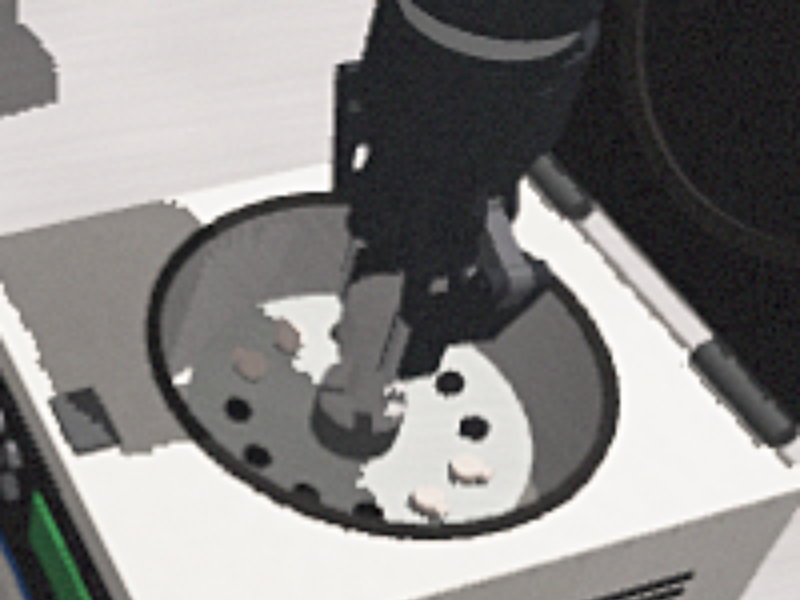

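The collar is threaded over the nose and hovers above the hub, whose slots are visible below. The force trip was small and looks like noise, so I'll continue down.

```bash
python3 - <<'E'
from h import *
say('now')
for z in (.150,.142,.134,.126):
    h=move_l([.596,.1413,z],.05,until_force=5.0); say(z,h)
    if h: break
E
```

```text
now t 21.66 p [0.5955 0.1414 0.1583] F [-0.5586 -0.4292 -1.8964] gap 0.414 g 60.1
0.15 False t 21.98 p [0.5958 0.1412 0.1496] F [-0.3981  0.318  -0.7125] gap 0.41 g 60.2
0.142 False t 22.29 p [0.596  0.1412 0.1416] F [-0.1497 -1.0794 -0.8062] gap 0.409 g 60.2
0.134 False t 22.6 p [0.596  0.1413 0.1335] F [-0.7727 -0.6871 -1.3144] gap 0.415 g 60.1
0.126 True t 22.86 p [0.5961 0.1414 0.1259] F [-1.4328 -0.1953  7.5887] gap 0.413 g 61.0
```

```bash
python3 - <<'E'
from h import *
for d in range(0,97,7):
    movep([.596,.1413,.1265],down(np.pi/2+np.radians(d)))
    s=get_state();print(d,round(s['clock'],2),s['contact_force'],round(s['wrist_torque'][2],3))
    if s['contact_force'][2]<3.5 and d>0: break
E
```

```text
0 23.11 [-2.8003 -0.15    4.8155] 0.011
7 23.36 [-3.2581  0.2839  4.581 ] 0.049
14 23.61 [-2.9759  0.6716  6.0005] 0.108
21 23.86 [-3.3524  0.0732  5.7789] 0.071
28 24.11 [-3.446   0.1761  4.5086] 0.053
35 24.36 [-3.86    0.1085  4.8413] 0.055
42 24.61 [-4.5461  0.6995  5.6155] 0.005
49 24.86 [-3.5205  0.577   6.3552] 0.067
56 25.11 [-4.292  -0.1055  4.7531] 0.039
63 25.36 [-1.7692 -0.3008 -1.6092] 0.008
```

```bash
python3 - <<'E'
from h import *
yw=np.pi/2+np.radians(65)
movep([.5955,.1413,.1265],down(yw));say('rot')
h=move_l([.5955,.1413,.1175],.03,until_force=4);say('seat',h)
let_go();say('open')
sleep(.2);f,T=snap('wrist');save(f,'w2.png')
move_l([.5955,.1413,.20],.3);say('up')
f,T=snap('wrist');save(f,'w3.png')
for k in ['collar','nose']:
    for r in tip_of('wrist',k)[:3]: print(k,r['centre'],round(r['score'],2),onz(f,T,r['centre'],.1255 if k=='collar' else .1695))
E
```

```text
rot t 25.61 p [0.5954 0.1413 0.1261] F [-1.1131 -0.3053 -1.6521] gap 0.421 g 60.1
seat True t 25.83 p [0.5952 0.1415 0.1233] F [ 0.6079 -0.2236  2.5534] gap 0.414 g 60.5
open t 26.38 p [0.5935 0.1416 0.1228] F [ 0.7411 -0.018  -0.6164] gap 0.998 g 0.0
up t 27.04 p [0.5965 0.1414 0.2016] F [-1.0082  0.2124 -0.6919] gap 1.003 g 0.0
collar [280.1, 217.8] 0.78 [0.5962 0.1434 0.1255]
collar [275.7, 247.8] 0.32 [0.613  0.1325 0.1255]
nose [28.8, 287.5] 0.59 [0.5617 0.0074 0.1695]
```

```bash
python3 - <<'E'
import cv2,numpy as np
cv2.imwrite('pics/w23.png',np.hstack([cv2.resize(cv2.imread(f'pics/w{i}.png')[150:420,140:420],(400,386)) for i in (2,3)]))
E
```

```text
(no output)
```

View pics/w23.png

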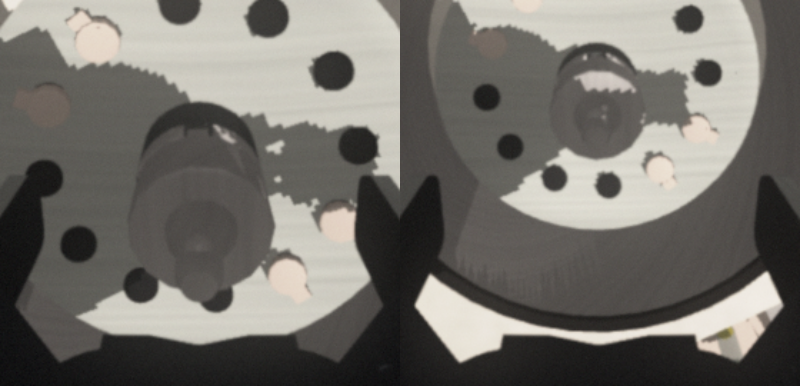

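The collar dropped 4.9 mm when aligned, so its dogs are seated. The picture shows it flush on the hub at crop (598,110) in the right view. Next is the washer.

```bash
python3 - <<'E'
from h import *
movep([.5795,-.2727,.20],down(np.pi))
f,T=snap('wrist')
for r in tip_of('wrist','washer')[:2]: print(r['centre'],round(r['score'],2),onz(f,T,r['centre'],.003))
pick(.5795,-.2727,.0025,np.pi,np.pi/2,50,.2)
f,T=snap('wrist');save(f,'w4.png')
for n in ['washer','small_washer','plain_sleeve']:
    for r in tip_of('wrist',n)[:2]: print(n,r['centre'],round(r['score'],2))
E
```

```text
g1 t 30.49 p [ 0.58   -0.273   0.0035] F [-1.3792  0.2191  4.7416] gap 0.399 g 19.4
g2 t 33.01 p [ 0.5796 -0.2728  0.003 ] F [-0.7603  1.3146  5.4591] gap 0.376 g 49.2
up t 33.83 p [ 0.5786 -0.2722  0.2007] F [ 0.6166 -0.179  -1.2606] gap 0.381 g 49.6
small_washer [290.4, 30.1] 0.61
plain_sleeve [198.8, 302.6] 0.73
plain_sleeve [291.2, 31.4] 0.33
```

View pics/w4.png

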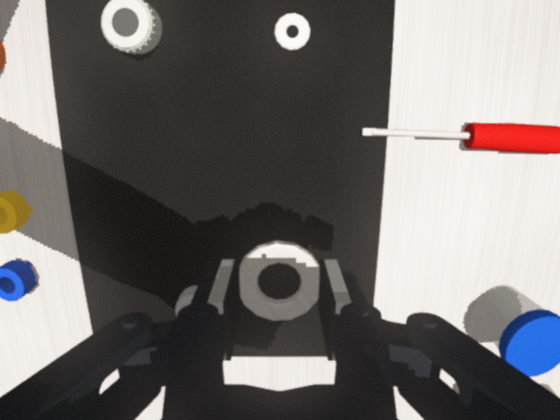

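The washer is held level between the pads at px (279,281). I'll place it now.

```bash
python3 - <<'E'
from h import *
movep([.5957,.1414,.20],down(np.pi/2))
move_l([.5957,.1414,.180],.1);say('hov')
for z in (.165,.152,.1425):
    h=move_l([.5957,.1414,z],.05,until_force=4); say(z,h)
    if h: break
E
```

```text
hov t 35.91 p [0.5954 0.1404 0.1794] F [ 0.9262  0.6241 -0.3556] gap 0.38 g 49.6
0.165 False t 36.36 p [0.5954 0.1414 0.1646] F [ 0.1069  0.7303 -0.5269] gap 0.375 g 49.6
0.152 False t 36.77 p [0.5954 0.1414 0.1515] F [ 0.4311 -0.0419 -0.148 ] gap 0.379 g 49.6
0.1425 True t 36.98 p [0.5953 0.1413 0.146 ] F [-0.024   0.0566  0.5358] gap 0.378 g 49.8
```

```bash
python3 - <<'E'
from h import *
let_go();say('open')
move_l([.5957,.1414,.21],.3)
f,T=snap('wrist');save(f,'w5.png')
for r in tip_of('wrist','washer')[:2]: print(r['centre'],round(r['score'],2),onz(f,T,r['centre'],.147))
movep([.462,-.1395,.20],down(np.pi/2))
pick(.462,-.1395,.008,np.pi/2,np.pi,100,.2)
f,T=snap('wrist');save(f,'w6.png')
a=cv2.imread('pics/w5.png')[150:420,140:420];b=cv2.imread('pics/w6.png')[150:420,140:420]
cv2.imwrite('pics/w56.png',np.hstack([cv2.resize(i,(400,386)) for i in (a,b)]))
E
```

```text
open t 37.54 p [0.5957 0.1414 0.1469] F [0.0375 0.2463 0.1992] gap 1.001 g 0.0
[273.5, 226.7] 0.6 [0.5948 0.1417 0.147 ]
[275.5, 174.6] 0.44 [0.596  0.1728 0.147 ]
g1 t 40.77 p [ 0.4624 -0.1398  0.0089] F [-1.5685 -0.3038  5.6902] gap 0.483 g 19.5
g2 t 43.19 p [ 0.4621 -0.1396  0.0086] F [-2.2675  0.6574  7.1983] gap 0.459 g 99.7
up t 44.01 p [ 0.4612 -0.1391  0.2067] F [ 0.4356 -0.1966 -1.7843] gap 0.458 g 100.5
```

View pics/w56.png

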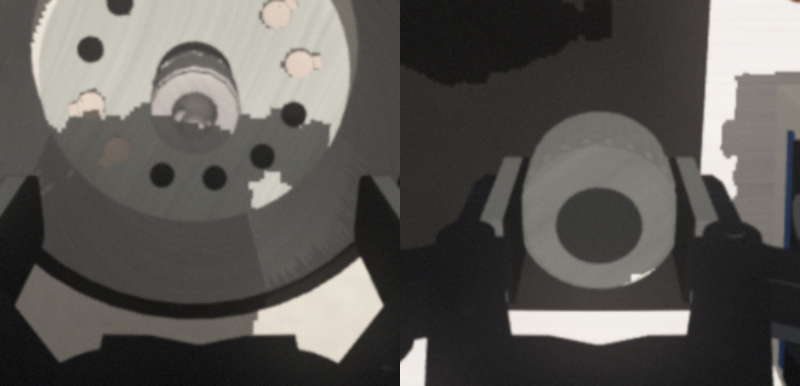

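Left view: the washer lies flat on the collar around the spindle at crop (195,105). Right view: the cap is held upright and centred. Next I'll press it on in force-guarded steps.

```bash
python3 - <<'E'
from h import *
X,Y=.5956,.1414
movep([X,Y,.21],down(np.pi))
move_l([X,Y,.190],.1);sleep(.2);say('hov');b=np.mean([get_state()['contact_force'][2] for _ in range(3)])
z=.168; h=move_l([X,Y,z],.05,until_force=6);say('down',h)
z=get_state()['position'][2];pk=0
while z>.1525:
    z-=.001; move_l([X,Y,z],.02); s=get_state();F=s['contact_force'][2]-b; pk=max(pk,F)
    print(round(z,4),round(s['position'][2],4),round(F,1),round(s['clock'],1))
    if F>18 or pk-F>6: break
say('end')
E
```

```text
hov t 45.79 p [0.596  0.1411 0.1908] F [-0.0798  0.0894 -0.7789] gap 0.461 g 100.5
down False t 46.38 p [0.5954 0.1414 0.1677] F [-0.2295  0.2401 -1.1028] gap 0.458 g 100.5
0.1667 0.1669 1.3 46.6
0.1657 0.1657 0.4 46.9
0.1647 0.1646 0.8 47.1
0.1637 0.1636 2.5 47.4
0.1627 0.1627 4.2 47.6
0.1617 0.1619 5.9 47.9
0.1607 0.1611 6.2 48.1
0.1597 0.1604 7.8 48.4
0.1587 0.1596 9.0 48.6
0.1577 0.1588 10.1 48.9
0.1567 0.1566 0.5 49.1
end t 49.13 p [0.5953 0.1412 0.1566] F [-3.8547  0.457  -0.2614] gap 0.456 g 100.8
```

```bash
python3 - <<'E'
from h import *
X,Y=.5956,.1414
h=move_l([X,Y,.1525],.03,until_force=6);say('press',h)
let_go();sleep(.2);say('open')
move_l([X,Y,.25],.25)
f,T=snap('wrist')
for k in ['cap']:
    for r in tip_of('wrist',k)[:2]: print(r['centre'],round(r['score'],2),onz(f,T,r['centre'],.152))
g,Tg=snap('scene')
a=cv2.resize(f['img'][120:330,140:420,::-1],(400,300));c=cv2.resize(g['img'][195:285,360:480,::-1],(400,300))
cv2.imwrite('pics/fin.png',np.hstack([a,c]));say('')
E
```

```text
press True t 49.34 p [0.5952 0.1412 0.153 ] F [-1.5952  0.1975  7.316 ] gap 0.459 g 101.2
open t 50.07 p [0.593  0.1416 0.1522] F [ 0.713  -0.0137  0.8409] gap 1.0 g 0.0
[278.3, 213.5] 0.64 [0.5991 0.1417 0.152 ]
 t 50.76 p [0.5946 0.1413 0.2485] F [-0.1378 -0.4467 -0.6556] gap 1.004 g 0.0
```

View pics/fin.png

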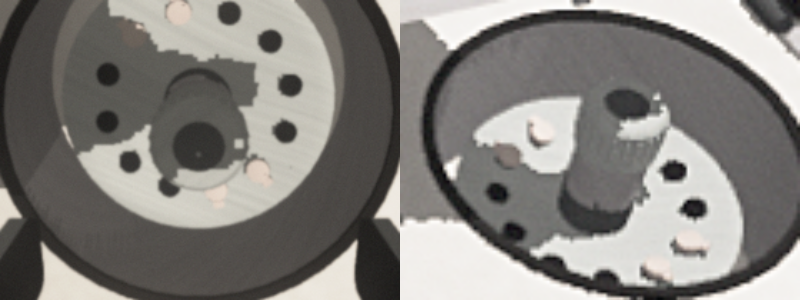

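The cap sits upright and flush on the stack. The stiffness check puts home at a TCP height of about 0.157, as expected, so I'm handing in.

```bash
python3 -c "
from cell import *
print(sign_off())"
```

```text
the job is handed in; nothing more can be done
None
```

I seated the collar in the hub slots, laid the washer on it and snapped the cap home; the job was handed in at about 51 s, the spindle sank about 6 mm at most by the force readings, and sign-off returned no verdict.

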